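# Draw the griddle turner out from under the pan lid

### The arm

A 6-joint arm with a two-finger parallel gripper is mounted at the origin on the work surface. World frame = base frame: x ahead of the robot, y to its left, z up, the work surface at z = 0. Lengths are in m, angles in degrees, forces in N, time in s.
With the tool pointing down it reaches from about 0.375 to 0.9 m from the base axis. Payload 3.1 kg.
Tool frame: the origin (TCP) lies at the very end of the fingers, on their centre line; the grasp point (between the pads) lies 19 mm behind it; z points along the fingers, y is the line along which they close (so a half turn about z gives the same grasp; the last joint's range is limited). The gripper opens to 87 mm and grips with 3 to 60 N. Pads are 19 mm wide; open, the fingers measure 117 mm over their backs; the gripper's body (75 mm by 190 mm) begins 51 mm behind the grasp point.
Start: joints at [-87.061, 30.224, 82.088, -0, 67.689, -10.227], TCP at [0.142, -0.609, 0.223] pointing down, gripper open.
Joint ranges: [-176.69, 176.69], [-43.24, 126.21], [12.49, 139.97], [-82, 262], [0, 151.66], [-163.58, 163.58]. Speed limits (degrees/s): [159.86, 159.86, 180, 180, 180, 180].

### API

Orientations are given as a 3x3 rotation matrix whose columns are the frame's x, y, z axes.
In Python, from rig import readout, cams, bot gives the robot as it stands.
- The arm moves only by the shell command python3 -m inch 'ROWS'. ROWS is JSON, a list of rows, each a list of 5 numbers: the shift along the world's x, y, z in cm, then the turn about the world's z in degrees, then the finger opening in cm, from 0 to 8.7. In form: [[dx, dy, dz, twist, fingers], ...]. A call has 1 to 10 rows; each row is the pose to reach, as a shift and turn from the pose commanded when the call began; what a row does not reach only later rows make up. A row lasts 1/12 s, in which the tool goes at most 41.7 mm and 7.16 degrees, less where a joint would pass 70% of its speed; a pose out of reach is approached as far as the arm can. A call with a gripper value outside its range is refused whole. The fingers move at their own pace and stop on an object; the grip force is fixed at half the most. Time passes only in rows, so rows that repeat a pose let the fingers close. It gives the time, the measured TCP pose, the force, the opening and the grip force at its end, in the units of the state.
- readout.read_state(): the state, without advancing time (a new reading comes with each control period).
- cams.capture(name): name is "scene" or "top" or "wrist"; returns a dict with "image" (420x560x3 uint8, blue, green, red), "intrinsics" (3x3 intrinsics, pixels), "xyz" and "rotation" of the camera in the world; the wrist camera has in their place "tool_from_camera" (4x4, takes a point from camera to tool coordinates, whose origin is the TCP and whose axes are the flange's). Camera axes: x right, y down, z forward; pixel columns grow to the right and rows downward; lengths in m; the calibration is good to about 2 mm. A picture is of the moment at which its call begins: read the wrist's pose just before it. There is no depth.
- bot.hand_in(): hands the job in; it is judged then, once.
The state is a dict: "time_s": time; "joint_positions": joint angles; "qvel": joint speeds; "tau": joint torques, N m; "position": TCP position; "tcp_rot": TCP orientation; "force": force on the tool from outside, world axes, zero at the start; "moment": the same for the moment, N m; "opening": opening from 0.0 (shut) to 1.0 (fully open); "grasp_force": force on a finger pad.
Only numpy, scipy, OpenCV 4.12 (cv2) and the standard library are available. Lean on these libraries where they do the work, as an engineer would, in place of code of your own. Each camera call takes 0.05 s, during which the arm holds its last target. There are 200 camera calls.

### The job

The griddle turner lies in the long steel pan with its blade under the fixed half of the clear lid, and the white sauce bottle has been left standing in the open end, in the way of the handle. Put the white bottle back with the other sauce bottles, standing upright on their low tray, keeping it upright and setting it down rather than dropping it; then take the turner, tilt it and draw it out diagonally, handle first, through the open end of the pan without forcing it against the lid. Finish still holding the turner steady in the air, the whole of it at least 5 cm higher than the lid and touching nothing else, and leave the other things on the table where they are.

Things in the scene. Friction and masses are not known exactly. Their poses are not given: they have to be found in the camera images.
- pan: stainless gastronorm pan in its holder, fixed. Rim 530 mm along its y, 162 mm along x; inside 510 mm (y -255 to 255) by 140 mm (x -70 to 70), straight 3 mm walls. Origin on the table under its centre, z up; inner floor 14 mm, rim 79 mm above it. The holder's frame, with corner legs, is 540 x 172 mm.
- lid: clear plastic lid fixed on the pan's rim, covering the pan from y = -5 mm to its +y end; its flap half is folded back flat on top and stays there. Underside 79 mm, top 83, folded flap 88, its small grip 93 mm above the table. Does not move. Origin: on the underside at the pan's x = y = 0; axes as the pan's.
- opening (a point): centre of the open end of the pan at rim height, pan (0, -130, 79) mm. The opening is 250 mm along pan y (-255 to -5) and 140 mm along pan x: much shorter than the turner.
- turner: turner (wooden handle), 360 mm along its x, flat on the pan's floor, blade (+x) towards pan +y under the lid, butt 75-105 mm from the -y end wall. Origin: underside, mid-length; z up. Handle x -180 to -50, 26 wide (y), 20 high (z); dark steel neck 18 wide to x 70, sloping from z 12 down to 2; blade x 68 to 180, 72 wide, 3 thick (z 0-3). 0.22 kg, balances within 25 mm of the origin.
- butt (a point): butt end of the turner's handle, turner (-180, 0, 10) mm
- blade_left (a point): one front corner of the turner's blade, turner (180, 36, 1.5) mm
- blade_right (a point): other front corner of the turner's blade, turner (180, -36, 1.5) mm
- white_bottle: white squeeze bottle, 170 mm tall, round: body diameter 50 mm up to 112 mm, screw cap diameter 42 mm from 120 to 140 mm, pointed nozzle (12 mm or less across) from 140 to 170 mm; 0.24 kg nominal. Origin: centre of its underside, z up. At the start it stands on the pan's floor in the open end, between the turner's butt and the -y end wall.
- tray: low aluminium tray for the sauce bottles, fixed; 300 mm along its own x, 200 mm along y, rim 18 mm high, walls and floor 3 mm thick. Origin on the table under its centre, z up. The red and yellow bottles stand in its +x half; its -x half (x from -130 to 0 mm) is free.
- red_bottle: red squeeze bottle, 170 mm tall, round: body diameter 50 mm up to 112 mm, screw cap diameter 42 mm from 120 to 140 mm, pointed nozzle (12 mm or less across) from 140 to 170 mm; 0.24 kg nominal. Origin: centre of its underside, z up. Stands on the tray; stays there.
- yellow_bottle: yellow squeeze bottle, 170 mm tall, round: body diameter 50 mm up to 112 mm, screw cap diameter 42 mm from 120 to 140 mm, pointed nozzle (12 mm or less across) from 140 to 170 mm; 0.24 kg nominal. Origin: centre of its underside, z up. Stands on the tray; stays there.
- tomato_tub: clear plastic tub of tomato slices, 125 x 165 x 58 mm, beyond the pan; stays. Origin: centre of its underside.
- cucumber_tub: clear plastic tub of cucumber slices, 125 x 165 x 58 mm, beyond the pan; stays. Origin: centre of its underside.
- shaker: metal shaker, diameter 68 mm, 101 mm tall, small handle; stays. Origin: centre of its underside.
- tongs: steel tongs, 270 mm long along their own x, about 18 mm high, lying on the blue board near the robot; stay. Origin: middle of their length, underside.
Mind the look-alikes: they are no part of the job. What is shaped like the white_bottle but blue or green is not meant.

How it is judged (in metres and radians):
On the way, in this order (a step that is already met when the one before it is completed fails the run):
1. the white bottle stands upright on the tray, let go (x of white_bottle in the frame of tray between -0.145 and 0.145 m and y of white_bottle in the frame of tray between -0.095 and 0.095 m and z of white_bottle in the frame of tray below 0.01 m and angle between white_bottle's own z axis and vertical below 0.08 rad and linear speed of white_bottle below 0.03 m/s and contact force between the fingers and white_bottle below 0.1 N), for 0.2 s.
2. the turner is tilted in the gripper: its butt is up out of the pan while its blade is still under the lid (height (world z) of butt above 0.09 m and height (world z) of each of blade_left, blade_right below 0.079 m and y of blade_left in the frame of pan above -0.005 m and contact force between the fingers and turner above 1 N), for 0.05 s.
At the end, for the whole second after the job is handed in: The white bottle stands on the tray within 5 degrees of upright, at rest and let go; the turner is in the fingers (over 2 N), still, with its butt and both blade corners more than 132 mm above the table (about 45 mm above the folded flap), and touches no pan, lid, tray, tub, shaker or bottle (all of step 1 and height (world z) of each of butt, blade_left, blade_right above 0.132 m and contact force between the fingers and turner above 2 N and contact force between turner and pan below 0.3 N and contact force between turner and tray below 0.3 N and contact force between turner and white_bottle below 0.3 N and contact force between turner and red_bottle below 0.3 N and contact force between turner and yellow_bottle below 0.3 N and contact force between turner and tomato_tub below 0.3 N and contact force between turner and cucumber_tub below 0.3 N and contact force between turner and shaker below 0.3 N and linear speed of turner below 0.03 m/s and angular speed of turner below 0.15 rad/s); the arm keeps its last pose, push and grip.
It fails at once if the white bottle tipped over 30 degrees (angle between white_bottle's own z axis and vertical above 0.52 rad).
It fails at once if the white bottle dropped onto the tray from more than 25 mm (x of white_bottle in the frame of tray between -0.145 and 0.145 m and y of white_bottle in the frame of tray between -0.095 and 0.095 m and z of white_bottle in the frame of tray above 0.028 m and contact force between the fingers and white_bottle below 0.02 N).
It fails at once if the turner forced against the lid with more than 25 N (contact force between turner and lid above 25 N).
It fails at once if another thing (red or yellow bottle, tub, shaker, tongs) moved more than 30 mm or tipped (distance of any of red_bottle, yellow_bottle, tomato_tub, cucumber_tub, shaker, tongs from where it was at the start of the episode above 0.03 m or angle between any of red_bottle, yellow_bottle, tomato_tub, cucumber_tub, shaker, tongs's own z axis and vertical above 0.35 rad).
It also fails if it takes over 51 s, if anything falls off the work surface, if the arm or the gripper's body presses on something with over 40 N, if the wrist force passes 120 N, or if a joint passes its speed limit or range.

## Working session

There is one attempt and no reset: what is moved stays moved. The work goes in short steps, Python scripts to look and compute and a shell command to move; the robot and the scene stay as the last step left them, time stands still between calls to the robot, and variables do not carry over. Pictures are saved under pics/ and viewed, at most 12 in all, crops included, and the job is handed in when it is done.

```bash
mkdir -p pics; ls
cat > h.py <<'E'
import numpy as np, cv2
from rig import readout, cams, bot
def cap(n):
    s=readout.read_state(); c=cams.capture(n)
    if n=='wrist':
        T=np.array(c['tool_from_camera']); R=np.array(s['tcp_rot']); 
        c['rotation']=R@T[:3,:3]; c['xyz']=R@T[:3,3]+np.array(s['position'])
    return c
def ray(c,u,v):
    d=np.array(c['rotation'])@np.linalg.solve(np.array(c['intrinsics']),[u,v,1.]); return np.array(c['xyz']),d
def onz(c,u,v,z):
    o,d=ray(c,u,v); return o+d*(z-o[2])/d[2]
def proj(c,p):
    q=np.array(c['intrinsics'])@(np.array(c['rotation']).T@(np.array(p)-np.array(c['xyz']))); return q[:2]/q[2]
E
python3 - <<'E'
from h import *
for n in ['scene','top']:
    c=cap(n); cv2.imwrite(f'pics/{n}0.png',c['image']); print(n,np.round(c['xyz'],3),np.round(c['rotation'],3).tolist(),np.array(c['intrinsics']).tolist())
s=readout.read_state(); print(s)
E
```

```text
pics
scene [ 1.242 -0.405  1.164] [[0.496, 0.692, -0.524], [0.868, -0.396, 0.299], [-0.0, -0.603, -0.798]] [[442.9705976540743, 0.0, 287.80812625320306], [0.0, 442.9705976540743, 208.415072258179], [0.0, 0.0, 1.0]]
top [ 0.382 -0.004  1.32 ] [[-0.028, -0.99, 0.136], [-1.0, 0.029, 0.009], [-0.013, -0.136, -0.991]] [[534.2038390112166, 0.0, 287.16715012216093], [0.0, 534.2038390112166, 207.35576396035592], [0.0, 0.0, 1.0]]
{'time_s': 0.1, 'joint_positions': array([-8.70610264e+01,  3.02740204e+01,  8.21476987e+01,  1.16921924e-03,
        6.76911691e+01, -1.02253810e+01]), 'qvel': array([-0.00891216, -0.16879773, -0.22834523,  0.00108877, -0.02769761,
        0.02015261]), 'tau': array([-5.62209825e-04, -4.40985811e+01, -1.77150840e+01,  6.34516636e-02,
        5.33858326e-02, -4.16345631e-05]), 'position': array([ 0.14236135, -0.6078985 ,  0.22167289]), 'tcp_rot': array([[ 9.73722562e-01,  2.27737494e-01, -8.21656765e-05],
       [ 2.27737211e-01, -9.73720641e-01,  1.96864508e-03],
       [ 3.68327882e-04, -1.93562631e-03, -9.99998059e-01]]), 'force': array([-0.06707635, -0.46960795, -0.52201978]), 'moment': array([-0.01251919, -0.03618815, -0.02695924]), 'grasp_force': 0.0, 'opening': 0.9942741311103837}
```

View pics/scene0.png

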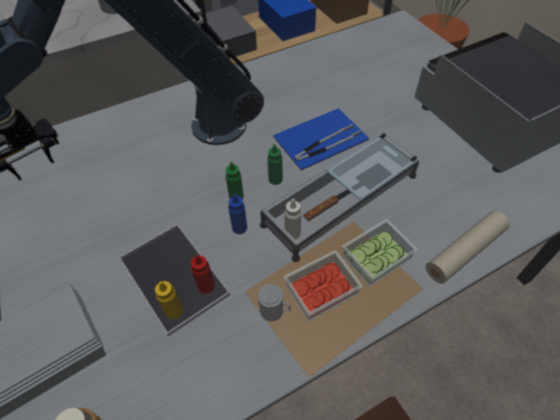

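View pics/top0.png

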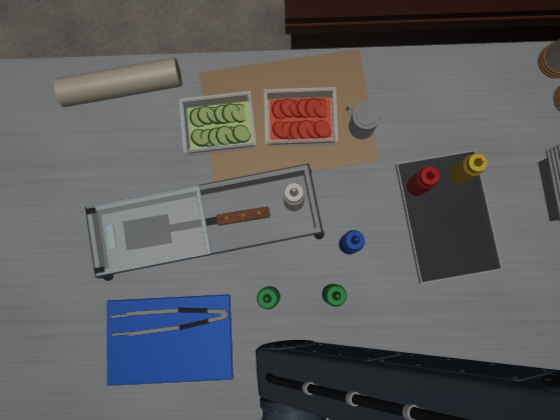

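The top view shows these bottle-shaped candidates:
- White (293,193), standing in the pan's open end. This is the one I want.
- Blue (352,241) and green (268,298) and (335,295). These are look-alikes.
- Red (428,178) and yellow (474,166), on the tray.

The turner handle is at (243,215). The tray corners are at about (398,163), (480,153), (499,268) and (420,282).

Run:
```python
from h import *
t=cap('top'); s=cap('scene')
im=t['image']
cv2.imwrite('pics/crop1.png',cv2.resize(im[155:290,70:340],None,fx=2.9,fy=2.9,interpolation=cv2.INTER_CUBIC))
hsv=cv2.cvtColor(im,cv2.COLOR_BGR2HSV)
def comp(m,box):
    x0,y0,x1,y1=box; M=np.zeros_like(m);M[y0:y1,x0:x1]=m[y0:y1,x0:x1]
    n,l,st,ce=cv2.connectedComponentsWithStats(M); i=1+np.argmax(st[1:,4]); return np.argwhere(l==i)[:,::-1].astype(np.float32),ce[i]
br=cv2.inRange(hsv,(0,90,40),(20,255,255))
p,ce=comp(br,(205,195,280,235)); r=cv2.minAreaRect(p); print('handle',r,ce)
P=np.array([onz(t,*q,0.032)[:2] for q in cv2.boxPoints(r)]); print(P.round(4).tolist(),P.mean(0).round(4))
wh=cv2.inRange(hsv,(0,0,130),(180,60,255)); p,ce=comp(wh,(280,178,308,212)); print('white',cv2.minEnclosingCircle(p),ce)
# two-view of cap/nozzle
for nm,px in {'tray':[(398,163),(480,153),(499,268),(420,282)]}.items():
    P=np.array([onz(t,*q,.018)[:2] for q in px]); print(nm,P.round(3).tolist(),P.mean(0).round(4))
for q in [(88,208),(311,166),(322,234),(97,275)]: print('pan',onz(t,*q,.079).round(3))
print('lid edge',onz(t,202,188,.083).round(3),onz(t,209,256,.083).round(3))
print('red',onz(t,431,176,.173).round(3),'white top',onz(t,294,191,.184).round(3),'cap',onz(t,293,194,.154).round(3))
```

```text
handle ((242.310791015625, 215.36488342285156), (10.028336524963379, 52.77206802368164), 80.53767395019531) [242.35984848 215.37878788]
[[0.5462, 0.1824], [0.5637, 0.0553], [0.5393, 0.0519], [0.5219, 0.1787]] [0.5428 0.1171]
white ((293.5, 191.8333282470703), 9.571470260620117) [293.49099099 191.55405405]
tray [[0.664, -0.27], [0.683, -0.475], [0.398, -0.499], [0.37, -0.307]] [ 0.5289 -0.3876]
pan [0.565 0.476 0.079]
pan [ 0.65  -0.052  0.079]
pan [ 0.488 -0.072  0.079]
pan [0.408 0.452 0.079]
lid edge [0.604 0.206 0.083] [0.444 0.191 0.083]
red [ 0.599 -0.309  0.173] white top [ 0.573 -0.01   0.184] cap [ 0.572 -0.007  0.154]
```

View pics/crop1.png

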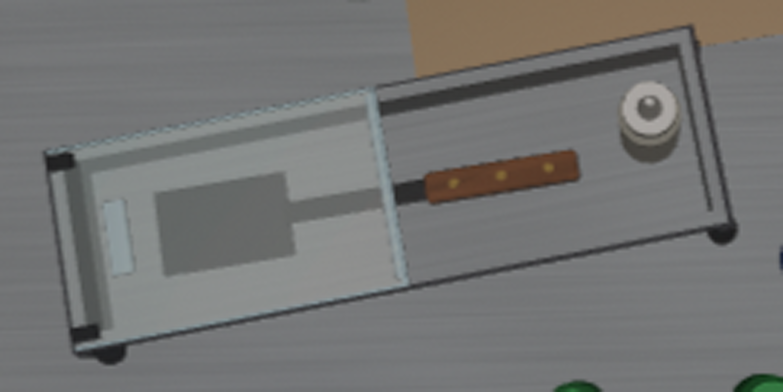

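The crop confirms the white bottle, with its nozzle at top pixel (294,191). The turner handle lies mid-width with its butt toward the bottle. Next I move above the bottle and turn the fingers to close across the pan.

```bash
python3 -m inch '[[4,6,4,7,8.7],[8,12,4,14,8.7],[11,15,4,21,8.7],[14,18,4,28,8.7],[16,21,4,35,8.7],[18,24,4,42,8.7],[20,27,4,49,8.7],[21.5,30,4,56,8.7],[21.5,30,4,63,8.7],[21.5,30,4,63,8.7]]'; python3 -m inch '[[2,3,0,5,8.7],[4,6,0,10,8.7],[6,9,0,15,8.7],[9,12,0,20,8.7],[12,15,0,22.5,8.7],[14,18,0,22.5,8.7],[16,21,0,22.5,8.7],[18,24,0,22.5,8.7],[18,24,0,22.5,8.7],[18,24,0,22.5,8.7]]'
python3 - <<'E'
from h import *
s=readout.read_state(); c=cap('wrist'); cv2.imwrite('pics/w1.png',c['image']); R=s['tcp_rot']; print(s['position'],np.round(R,3).tolist(),s['time_s'])
print('exp nozzle',proj(c,[.573,-.01,.184]),'cap',proj(c,[.573,-.009,.154]))
print('butt',proj(c,[.5515,.0536,.034]))
E
```

```text
time_s: 1.03
position: [0.3593, -0.3014, 0.2624]
tcp_rot: [[0.229, 0.973, 0.0], [0.973, -0.229, 0.005], [0.005, -0.001, -1.0]]
force: [-0.7, 0.6, 0.1]
opening: 1.001
grasp_force: 0.0
time_s: 1.87
position: [0.5379, -0.0674, 0.2622]
tcp_rot: [[-0.154, 0.988, -0.0], [0.988, 0.154, -0.0], [-0.0, -0.001, -1.0]]
force: [-0.6, -0.3, 0.5]
opening: 1.002
grasp_force: 0.0
[ 0.53789495 -0.06736051  0.26221306] [[-0.154, 0.988, -0.0], [0.988, 0.154, -0.0], [-0.0, -0.001, -1.0]] 1.8667
exp nozzle [342.36433804 149.14967152] cap [335.46220041 142.53906301]
butt [307.75254167  61.56123213]
```

View pics/w1.png

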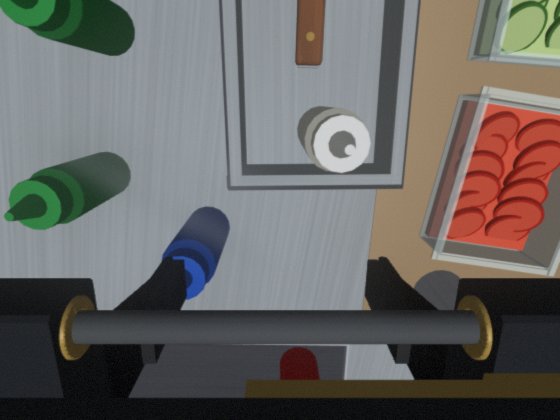

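The wrist view shows the bottle's nozzle at (349,149), its cap centre at about (341,143), and the turner butt at about (309,66). The estimate needs a small correction.

Run:
```python
from h import *
c=cap('wrist')
print('noz',onz(c,349,149,.184),'cap',onz(c,341,143,.154),'butt top',onz(c,309,66,.034))
print('pan -y corners',onz(c,229,189,.079),onz(c,402,188,.079), 'inner-left far',onz(c,221,0,.079))
```

```text
noz [ 0.57652956 -0.01045462  0.184     ] cap [ 0.5763222  -0.00991685  0.154     ] butt top [0.55279834 0.04862991 0.034     ]
pan -y corners [ 0.49374119 -0.07463069  0.079     ] [ 0.65647799 -0.04859286  0.079     ] inner-left far [0.46874274 0.08329154 0.079     ]
```

```bash
python3 -m inch '[[2,3,0,0,8.7],[3.8,5.7,0,0,8.7],[3.8,5.7,0,0,8.7],[3.8,5.7,-3,0,8.7],[3.8,5.7,-6,0,8.7],[3.8,5.7,-9,0,8.7],[3.8,5.7,-11.5,0,8.7],[3.8,5.7,-13.4,0,8.7],[3.8,5.7,-13.4,0,8.7],[3.8,5.7,-13.4,0,8.7]]'; python3 -m inch '[[0,0,0,0,6],[0,0,0,0,4],[0,0,0,0,3],[0,0,0,0,3],[0,0,0,0,3],[0,0,0,0,3],[0,0,0,0,3],[0,0,0,0,3]]'
```

```text
time_s: 2.8
position: [0.5742, -0.0131, 0.1279]
tcp_rot: [[-0.148, 0.989, -0.003], [0.989, 0.148, 0.0], [0.001, -0.003, -1.0]]
force: [-0.8, -0.1, -0.4]
opening: 0.999
grasp_force: 0.0
time_s: 3.47
position: [0.5756, -0.0114, 0.1287]
tcp_rot: [[-0.151, 0.989, 0.001], [0.989, 0.151, -0.0], [-0.0, 0.001, -1.0]]
force: [-0.4, -0.2, 0.7]
opening: 0.478
grasp_force: 9.6
```

```bash
python3 -m inch '[[0,0,0,0,3],[0,0,0,0,3],[0,0,1,0,3],[0,0,3,0,3],[0,0,6,0,3],[0,0,9,0,3],[0,0,12,0,3],[0,0,15,0,3],[0,0,18,0,3],[0,0,19.5,0,3]]'; python3 -m inch '[[-0.5,-2,0,0,3],[-1.2,-4.5,0,0,3],[-2,-7.5,0,0,3],[-2.8,-10.5,0,0,3],[-3.6,-13.5,0,0,3],[-4.4,-16.5,0,0,3],[-5.2,-19.5,0,0,3],[-6,-22,0,0,3],[-6.5,-24,0,0,3],[-7,-25,0,0,3]]'
python3 -m inch '[[-0.5,-1.5,0,0,3],[-1,-4,0,0,3],[-1.8,-6.5,0,0,3],[-2.6,-9.5,0,0,3],[-3.2,-11.7,0,0,3],[-3.5,-12.8,0,0,3],[-3.7,-13.3,0,0,3],[-3.7,-13.3,0,0,3],[-3.7,-13.3,0,0,3]]'
python3 - <<'E'
from h import *
c=cap('top'); cv2.imwrite('pics/top1.png',c['image'][100:320,230:530].repeat(2,0).repeat(2,1)); s=readout.read_state(); print(s['position'],s['force'])
E
```

```text
time_s: 4.3
position: [0.5763, -0.0117, 0.328]
tcp_rot: [[-0.151, 0.989, 0.006], [0.989, 0.151, -0.001], [-0.002, 0.005, -1.0]]
force: [0.4, 0.6, -1.0]
opening: 0.471
grasp_force: 30.0
time_s: 5.13
position: [0.5044, -0.264, 0.3236]
tcp_rot: [[-0.148, 0.989, -0.001], [0.989, 0.148, -0.001], [-0.001, -0.001, -1.0]]
force: [-0.0, -0.2, -1.0]
opening: 0.47
grasp_force: 30.0
time_s: 5.88
position: [0.4685, -0.393, 0.3234]
tcp_rot: [[-0.151, 0.988, -0.0], [0.988, 0.151, 0.002], [0.002, 0.0, -1.0]]
force: [0.2, 0.8, -1.1]
opening: 0.479
grasp_force: 30.0
[ 0.46870243 -0.39280551  0.32349569] [-0.00260052  0.15727907 -1.67048449]
```

View pics/top1.png

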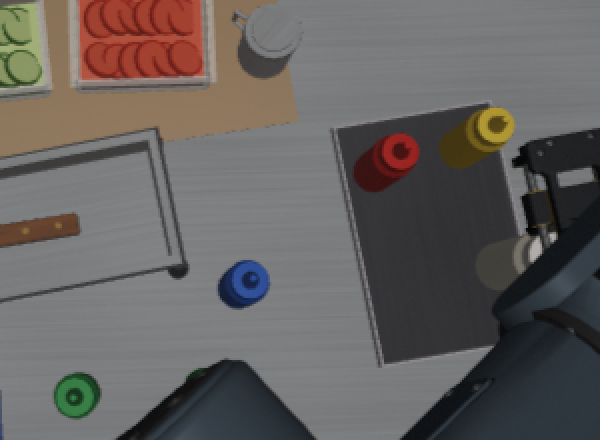

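The bottle hangs over the free half of the tray; its white cap is at crop (545,250) and looks shifted only by parallax. I'll lower it.

```bash
python3 -m inch '[[0,0,-2,0,3],[0,0,-5,0,3],[0,0,-8,0,3],[0,0,-11,0,3],[0,0,-14,0,3],[0,0,-16.5,0,3],[0,0,-18.5,0,3],[0,0,-19.5,0,3],[0,0,-20,0,3],[0,0,-20,0,3]]'; python3 -m inch '[[0,0,-0.1,0,3],[0,0,-0.2,0,3],[0,0,-0.3,0,3],[0,0,-0.4,0,3],[0,0,-0.5,0,3],[0,0,-0.5,0,3],[0,0,-0.5,0,3]]'
```

```text
time_s: 6.77
position: [0.4686, -0.3936, 0.1231]
tcp_rot: [[-0.152, 0.988, -0.001], [0.988, 0.152, 0.001], [0.001, -0.001, -1.0]]
force: [0.1, 1.3, -1.0]
opening: 0.478
grasp_force: 30.0
time_s: 7.35
position: [0.4684, -0.3946, 0.1186]
tcp_rot: [[-0.151, 0.989, 0.0], [0.989, 0.151, -0.0], [-0.0, 0.0, -1.0]]
force: [-0.4, -0.1, -2.1]
opening: 0.47
grasp_force: 30.0
```

```bash
python3 -m inch '[[0,0,-0.1,0,3],[0,0,-0.1,0,3],[0,0,-0.1,0,4.5],[0,0,-0.1,0,5],[0,0,-0.1,0,6],[0,0,-0.1,0,7],[0,0,-0.1,0,8],[0,0,-0.1,0,8],[0,0,-0.1,0,8],[0,0,-0.1,0,8]]'; python3 -m inch '[[0,0,1,0,8],[0,0,3,0,8],[0,0,6,0,8],[0,0,9,0,8],[0,0,12,0,8],[0,0,14,0,8],[0,3,14,0,8],[0,6,14,0,8],[1,9,14,0,8],[1,9,14,0,8]]'
python3 - <<'E'
from h import *
s=readout.read_state();c=cap('scene'); cv2.imwrite('pics/s2.png',c['image'][100:380,90:450].repeat(2,0).repeat(2,1)); print(s['position'])
E
```

```text
time_s: 8.18
position: [0.4684, -0.3945, 0.1176]
tcp_rot: [[-0.151, 0.989, 0.0], [0.989, 0.151, -0.0], [-0.0, 0.0, -1.0]]
force: [-0.3, -0.1, 0.2]
opening: 0.889
grasp_force: 0.0
time_s: 9.02
position: [0.4785, -0.299, 0.2585]
tcp_rot: [[-0.154, 0.988, 0.0], [0.988, 0.154, 0.004], [0.004, 0.001, -1.0]]
force: [-0.2, -0.5, -0.4]
opening: 0.921
grasp_force: 0.0
[ 0.47854252 -0.29897827  0.25854658]
```

View pics/s2.png

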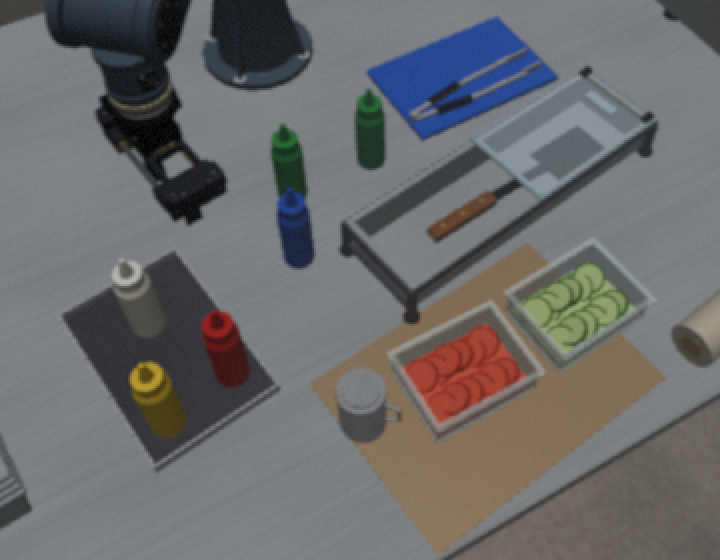

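The white bottle stands upright on the tray next to red and yellow, at about crop (138,300). Next I move over the turner's handle.

```bash
python3 -m inch '[[0.5,3,0,0,8],[1,6.5,0,0,7],[2,10,0,0,6],[3,14,0,0,5],[4,18,0,0,5],[4.5,22,0,-1,5],[5,25,0,-1,5],[5.5,28,0,-1,5],[6,31,0,-1,5],[6.5,34,0,-1,5]]'; python3 -m inch '[[0.2,2,0,0,5],[0.4,3.5,0,0,5],[0.4,4.3,0,0,5],[0.4,4.4,-2,0,5],[0.4,4.4,-5,0,5],[0.4,4.4,-8,0,5],[0.4,4.4,-10,0,5],[0.4,4.4,-11,0,5],[0.4,4.4,-11,0,5]]'
python3 - <<'E'
from h import *
s=readout.read_state();c=cap('wrist'); cv2.imwrite('pics/w2.png',c['image']); print(s['position'],s['opening'])
E
```

```text
time_s: 9.9
position: [0.5443, 0.036, 0.2581]
tcp_rot: [[-0.133, 0.991, 0.001], [0.991, 0.133, -0.001], [-0.001, 0.001, -1.0]]
force: [0.3, -0.1, -0.2]
opening: 0.58
grasp_force: 0.0
time_s: 10.65
position: [0.5463, 0.0786, 0.1455]
tcp_rot: [[-0.132, 0.991, -0.005], [0.991, 0.132, -0.0], [0.001, -0.005, -1.0]]
force: [-0.4, -0.1, -0.0]
opening: 0.578
grasp_force: 0.0
[0.54627004 0.0785527  0.14548589] 0.5778342490038803
```

View pics/w2.png

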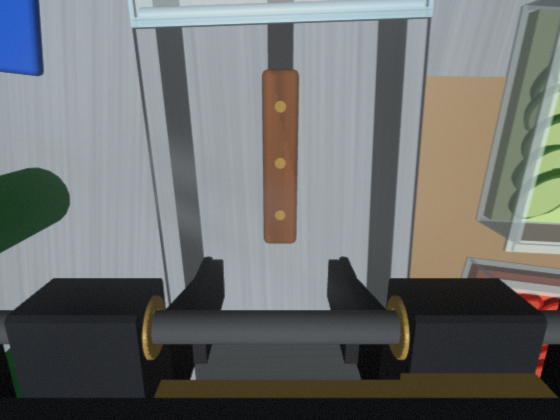

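The handle (columns 263–298, butt at row 243) is centred between the fingers (215 and 340) and parallel to them.

Run:
```python
from h import *
c=cap('wrist'); s=readout.read_state()
for v in (243,70): print(onz(c,280.5,v,.034))
print('lid edge',onz(c,135,22,.083),onz(c,430,12,.083)); print(s['position'])
```

```text
[0.55539973 0.05247063 0.034     ]
[0.53785622 0.17966544 0.034     ]
lid edge [0.45503418 0.1898395  0.083     ] [0.61460079 0.21612279 0.083     ]
[0.54832863 0.07877853 0.14815567]
```

```bash
python3 -m inch '[[0.2,0.8,-2,0,5],[0.2,0.8,-5,0,5],[0.2,0.8,-8,0,5],[0.2,0.8,-10,0,5],[0.2,0.8,-11.5,0,5],[0.2,0.8,-12.3,0,5],[0.2,0.8,-12.7,0,5],[0.2,0.8,-12.9,0,5],[0.2,0.8,-12.9,0,5],[0.2,0.8,-12.9,0,5]]';  python3 -m inch '[[0,0,0,0,3],[0,0,0,0,2],[0,0,0,0,1.5],[0,0,0,0,1.5],[0,0,0,0,1.5],[0,0,0,0,1.5],[0,0,0,0,1.5],[0,0,0,0,1.5]]'
```

```text
time_s: 11.58
position: [0.5504, 0.0874, 0.0197]
tcp_rot: [[-0.133, 0.991, 0.002], [0.991, 0.133, -0.0], [-0.0, 0.002, -1.0]]
force: [-0.8, -0.4, 0.6]
opening: 0.573
grasp_force: 0.0
time_s: 12.25
position: [0.5492, 0.0875, 0.0188]
tcp_rot: [[-0.134, 0.991, -0.0], [0.991, 0.134, -0.0], [-0.0, -0.0, -1.0]]
force: [-0.2, -0.5, 2.5]
opening: 0.292
grasp_force: 30.0
```

```bash
python3 -m inch '[[0.1,-0.5,0.5,0,1.5],[0.1,-1,1,0,1.5],[0.2,-1.5,1.5,0,1.5],[0.3,-2,2,0,1.5],[0.4,-2.5,2.5,0,1.5],[0.5,-3,3,0,1.5],[0.5,-3,3,0,1.5],[0.5,-3,3,0,1.5]]'
python3 - <<'E'
from h import *
c=cap('scene'); cv2.imwrite('pics/s3.png',c['image'][120:280,230:450].repeat(3,0).repeat(3,1)); s=readout.read_state(); print(s['force'],s['moment'])
E
```

```text
time_s: 12.92
position: [0.5549, 0.0569, 0.0491]
tcp_rot: [[-0.132, 0.991, 0.001], [0.991, 0.132, 0.0], [-0.0, 0.001, -1.0]]
force: [0.0, -0.7, -1.8]
opening: 0.294
grasp_force: 30.0
[ 0.27973769 -0.41272759 -1.07381271] [-0.22284518 -0.17771737 -0.01523974]
```

View pics/s3.png

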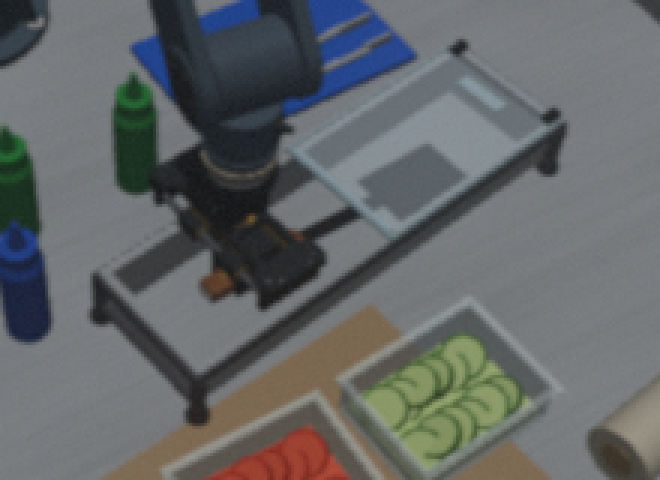

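The turner is in the fingers with its butt at crop (215,285) and its blade still under the lid at crop (410,185). I'll carry on raising it gently.

```bash
python3 -m inch '[[0.1,-0.3,0.5,0,1.5],[0.2,-0.6,1,0,1.5],[0.2,-1,1.5,0,1.5],[0.3,-1.4,2,0,1.5],[0.3,-1.7,2.5,0,1.5],[0.3,-2,3,0,1.5],[0.3,-2,3,0,1.5]]';python3 -m inch '[[0,0,0.3,0,1.5],[0,0,0.6,0,1.5],[0,0,0.9,0,1.5],[0,0,1.2,0,1.5],[0,0,1.5,0,1.5],[0,0,1.5,0,1.5]]'
python3 - <<'E'
from h import *
s=readout.read_state(); print(s['force'],s['moment'])
c=cap('scene'); im=c['image']; hsv=cv2.cvtColor(im,cv2.COLOR_BGR2HSV)
cv2.imwrite('pics/s4.png',im[120:280,230:450].repeat(3,0).repeat(3,1))
E
```

```text
time_s: 13.55
position: [0.5582, 0.0367, 0.0798]
tcp_rot: [[-0.133, 0.991, 0.002], [0.991, 0.133, -0.0], [-0.001, 0.002, -1.0]]
force: [-0.1, 1.2, -1.9]
opening: 0.299
grasp_force: 30.0
time_s: 14.05
position: [0.5578, 0.0376, 0.0942]
tcp_rot: [[-0.134, 0.991, 0.001], [0.991, 0.134, -0.0], [-0.0, 0.001, -1.0]]
force: [0.6, 0.6, -2.1]
opening: 0.295
grasp_force: 30.0
[ 0.64603893  0.6119641  -2.13071621] [-0.35477564 -0.23242494  0.01145236]
```

View pics/s4.png

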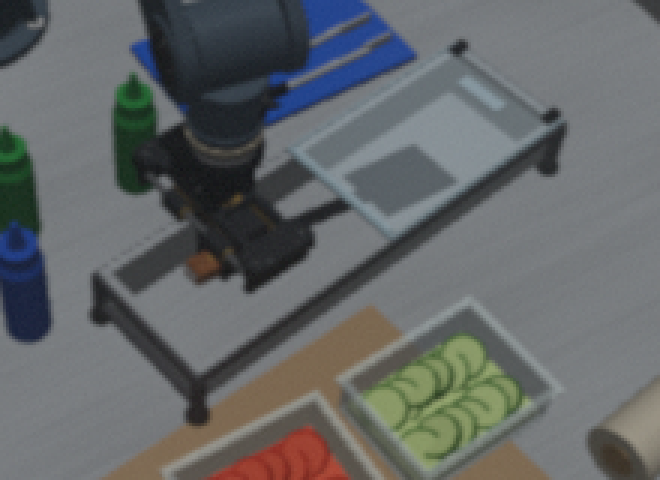

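The butt (crop (195,268)) is raised, and the blade (front corners at crop (415,145) and (455,183)) is still under the lid. The force is about the turner's weight, so it is not pressing on the lid. I'll estimate the tilt from a ray and the known length.

Run:
```python
from h import *
c=cap('scene'); g=np.array([.5575,.0375,.104])
o,d=ray(c,230+435/3,120+164/3)
for z in (.015,.03,.04,.05,.06,.07,.08):
    p=o+d*(z-o[2])/d[2]; print(z,p.round(3),np.linalg.norm(p-g).round(3), 'pan y',((p-[.531,.203,0])[:2]@[-.159,.987]).round(3))
```

```text
0.015 [0.51  0.359 0.015] 0.337 pan y 0.158
0.03 [0.52  0.349 0.03 ] 0.323 pan y 0.146
0.04 [0.526 0.343 0.04 ] 0.313 pan y 0.139
0.05 [0.532 0.336 0.05 ] 0.304 pan y 0.131
0.06 [0.539 0.329 0.06 ] 0.296 pan y 0.124
0.07 [0.545 0.323 0.07 ] 0.288 pan y 0.116
0.08 [0.551 0.316 0.08 ] 0.28 pan y 0.108
```

```bash
python3 -m inch '[[0.15,-1,0.2,0,1.5],[0.3,-2,0.4,0,1.5],[0.5,-3,0.7,0,1.5],[0.6,-4,0.9,0,1.5],[0.8,-5,1.2,0,1.5],[1,-6,1.4,0,1.5],[1.1,-7,1.6,0,1.5],[1.3,-8,1.8,0,1.5],[1.3,-8,1.8,0,1.5]]'
python3 -m inch '[[0.15,-1,0.2,0,1.5],[0.3,-2,0.5,0,1.5],[0.5,-3,0.7,0,1.5],[0.6,-4,1,0,1.5],[0.8,-5,1.2,0,1.5],[1,-6,1.5,0,1.5],[1.1,-7,1.8,0,1.5],[1.3,-8,2.2,0,1.5],[1.4,-9,2.5,0,1.5],[1.4,-9,2.5,0,1.5]]'
python3 - <<'E'
from h import *
s=readout.read_state(); print(s['force'],s['moment'])
c=cap('scene'); im=c['image']
cv2.imwrite('pics/s5.png',im[120:300,190:450].repeat(3,0).repeat(3,1))
E
```

```text
time_s: 14.9
position: [0.5717, -0.0451, 0.1121]
tcp_rot: [[-0.131, 0.991, 0.002], [0.991, 0.131, -0.001], [-0.002, 0.002, -1.0]]
force: [0.0, 0.0, -1.9]
opening: 0.292
grasp_force: 30.0
time_s: 15.73
position: [0.5857, -0.1353, 0.1376]
tcp_rot: [[-0.132, 0.991, 0.003], [0.991, 0.132, -0.002], [-0.002, 0.003, -1.0]]
force: [-0.5, -0.1, -1.8]
opening: 0.298
grasp_force: 30.0
[-0.48263739 -0.1266729  -1.79116268] [-0.29985993 -0.1687352  -0.01005595]
```

View pics/s5.png

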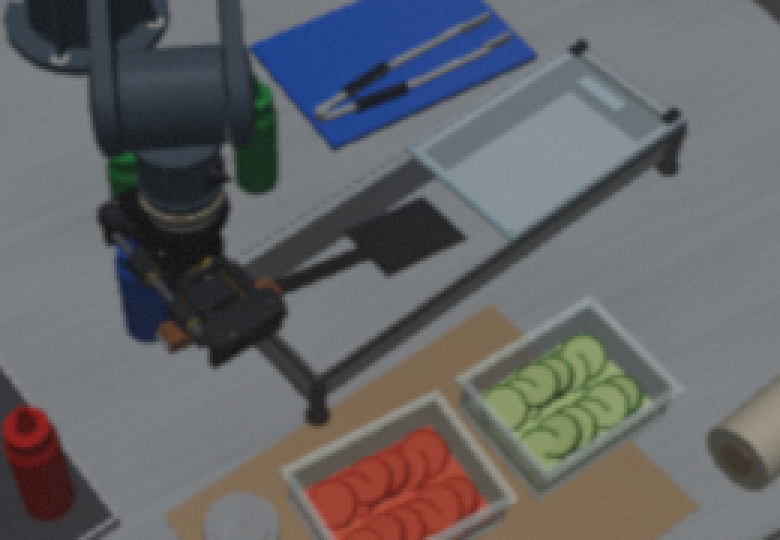

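The blade is completely out from under the lid (front corners at crop (425,200) and (465,238), lid edge beyond them). Next I lift.

```bash
python3 -m inch '[[0.1,-0.7,0.3,0,1.5],[0.2,-1.2,0.8,0,1.5],[0.2,-1.5,1.6,0,1.5],[0.2,-1.5,3,0,1.5],[0.2,-1.5,4.5,0,1.5],[0.2,-1.5,6,0,1.5],[0.2,-1.5,7.5,0,1.5],[0.2,-1.5,9,0,1.5],[0.2,-1.5,10.5,0,1.5],[0.2,-1.5,12,0,1.5]]'
python3 -m inch '[[0,0,1.5,0,1.5],[0,0,3,0,1.5],[0,0,4.5,0,1.5],[0,0,6,0,1.5],[0,0,7.2,0,1.5],[0,0,8,0,1.5],[0,0,8.5,0,1.5],[0,0,8.7,0,1.5],[0,0,8.7,0,1.5],[0,0,8.7,0,1.5]]'
python3 -m inch '[[0,0,0,0,1.5],[0,0,0,0,1.5],[0,0,0,0,1.5],[0,0,0,0,1.5],[0,0,0,0,1.5],[0,0,0,0,1.5],[0,0,0,0,1.5]]'
python3 - <<'E'
from h import *
s=readout.read_state(); print(s['force'],s['moment'])
c=cap('scene'); im=c['image']
cv2.imwrite('pics/s6.png',im[60:330,90:450].repeat(2,0).repeat(2,1))
E
```

```text
time_s: 16.62
position: [0.5863, -0.1473, 0.258]
tcp_rot: [[-0.134, 0.991, 0.0], [0.991, 0.134, -0.0], [-0.0, 0.0, -1.0]]
force: [-0.8, 0.5, -1.2]
opening: 0.292
grasp_force: 30.0
time_s: 17.45
position: [0.586, -0.1473, 0.3428]
tcp_rot: [[-0.133, 0.991, -0.001], [0.991, 0.133, 0.001], [0.001, -0.001, -1.0]]
force: [-0.1, -0.3, -2.9]
opening: 0.296
grasp_force: 30.0
time_s: 18.03
position: [0.5864, -0.1476, 0.3435]
tcp_rot: [[-0.133, 0.991, -0.0], [0.991, 0.133, 0.0], [0.0, -0.0, -1.0]]
force: [-0.5, 0.3, -1.3]
opening: 0.292
grasp_force: 30.0
[-0.48541028  0.28126622 -1.29333111] [-0.27497087 -0.17189733 -0.04131333]
```

View pics/s6.png

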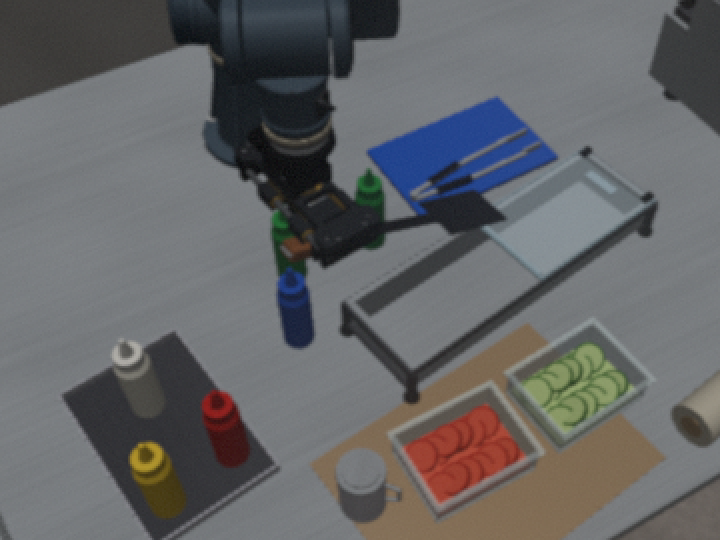

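The turner is held in clear air at a shallow tilt, the bottles are standing, and nothing else has moved. I'm handing in.

Run:
```python
from h import *
c=cap('scene'); o,d=ray(c,335,162)
for z in (.2,.25,.28,.31): p=o+d*(z-o[2])/d[2]; print(z,np.linalg.norm(p-[.5864,-.1476,.353]).round(3))
print(bot.hand_in())
```

```text
0.2 0.351
0.25 0.3
0.28 0.274
0.31 0.251
the job is handed in; nothing more can be done
None
```

The white bottle stands upright and released on the tray; the turner came out handle first with no sign of lid contact in the wrist force and was held steady, lowest point about 0.22 m up by my estimate; the job is handed in, but no verdict was shown.

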